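# Clear the filter module and seat its bayonet filter cell

## Task

Get the filter module ready for a reading: first pick the two white packing offcuts off its deck and put them in the blue bin. Then grip the black knurled collar and turn it clockwise under light downward pressure until its hidden keyways drop over the pins, push it fully home, flush on the deck against its spring, and finish while still gripping it and holding it there. Leave the jar, timer and pot where they stand.

Things in the scene. Friction and masses are not known exactly. Their poses are not given: they have to be found in the camera images.
- housing: Filter module fixed to the worktop: grey block, 120 mm (its x) x 170 mm (its y), flat deck 36 mm above the worktop. Origin at the centre of its underside, z up. The offcuts lie on the half of the deck toward its -y; the collar's mount is on its +y half.
- seat (a point): Point on the deck (36 mm above the worktop) on the axis of the collar's mount, 35 mm to the module's +y; z up. A fixed post 34 mm thick with three hidden radial pins stands here. The collar's underside reaches this point when home. A spring plate round the post pushes the collar up: about 3.5 N when first met, 8 mm above home, about 7.5 N at home.
- collar: Black knurled collar (filter cell), loose, 56 mm across, 42 mm high, about 0.15 kg; origin at the centre of its underside, z up. It starts over the post with its inner lip resting on the pins, underside 15 mm above the deck. The lip has three hidden keyways, 120 degrees apart. Neither they nor the pins show, and the collar's x axis does not tell where they meet. Radial play 1.5 mm.
- collar_top (a point): Centre of the collar's closed top (green glass window), 42 mm above its underside. From the start the collar must turn clockwise, seen from above, by somewhere between 20 and 75 degrees until the keyways meet the pins (play about 8 degrees either way); about 2 to 8 N of push is enough to feel it drop. It then goes down 15 mm to home. If let go it rises again by several mm.
- bin: Open blue plastic bin fixed to the worktop, 110 mm (its x) x 150 mm (its y) x 55 mm high, walls 4 mm; origin at the centre of its underside.
- offcut_1: White packing offcut, a rigid chunk 34 mm (its x) x 20 mm (its y) x 20 mm with a small 4 mm bump on top, 12 g; origin at the centre of its underside. Grip it across its 20 mm width (y).
- offcut_2: The second white packing offcut, same size and axes as the first.
- specimen_jar: Clear specimen jar with a red lid, 66 mm across, 59 mm high. Bystander. Origin at the centre of its underside.
- timer: White lab timer with three buttons, 62 x 64 x 20 mm. Bystander. Origin at the centre of its underside.
- ink_pot: White round pot with a black stopper, 52 mm across, 46 mm high. Bystander. Origin at the centre of its underside.
There are look-alikes about, which are no part of the job. Leave any pink look-alike of the offcut_2 alone.

How it is judged:
On the way, in this order (a step that is already met when the one before it is completed fails the run):
1. both white offcuts lie in the blue bin, let go (x of offcut_1 in the frame of bin between -0.055 and 0.055 m and y of offcut_1 in the frame of bin between -0.075 and 0.075 m and z of each of offcut_1, offcut_2 in the frame of bin below 0.055 m and x of offcut_2 in the frame of bin between -0.055 and 0.055 m and y of offcut_2 in the frame of bin between -0.075 and 0.075 m and contact force between each of offcut_1, offcut_2 and the fingers below 0.1 N and linear speed of each of offcut_1, offcut_2 below 0.05 m/s), for 0.2 s.
2. the collar is down over the pins, home on the deck (z of collar in the frame of seat below 0.002 m and horizontal distance between collar and seat below 0.004 m and angle between collar's own z axis and vertical below 0.06 rad), for 0.2 s.
At the end, for the whole second after the job is handed in: The gripper still grips the collar (over 2 N on the fingers) and holds it home and still: underside within 2 mm of the deck, within 4 mm of the mount's axis, upright within 0.06 rad; both offcuts lie at rest in the bin below its rim (all of step 1 and all of step 2 and contact force between collar and the fingers above 2 N and angular speed of collar below 0.2 rad/s and linear speed of collar below 0.02 m/s); the arm keeps its last pose, push and grip.
It fails at once if the specimen_jar is pushed more than 30 mm or tipped (distance of specimen_jar from where it was at the start of the episode above 0.03 m or angle between specimen_jar's own z axis and vertical above 0.4 rad).
It fails at once if the timer is pushed more than 30 mm or tipped (distance of timer from where it was at the start of the episode above 0.03 m or angle between timer's own z axis and vertical above 0.4 rad).
It fails at once if the ink_pot is pushed more than 30 mm or tipped (distance of ink_pot from where it was at the start of the episode above 0.03 m or angle between ink_pot's own z axis and vertical above 0.4 rad).
It also fails if it takes over 67 s, if anything falls off the work surface, if the arm or the gripper's body presses on something with over 40 N, if the wrist force passes 120 N, or if a joint passes its speed limit or range.

## Robot

A 6-joint arm with a two-finger parallel gripper is mounted at the origin on a cart in front of the work surface, level with it; the furniture and walls round the work are solid. World frame = base frame: x ahead of the robot, y to its left, z up, the work surface at z = 0. Lengths are in m, angles in rad, forces in N, time in s.
With the tool pointing down it reaches from about 0.3 to 1 m from the base axis. Payload 5.1 kg.
Tool frame: the origin (TCP) lies on the centre line of the jaws, within the pads' length; the fingertips stand 17 mm ahead of it and the grasp point (between the pads) lies 2 mm behind it (tips_ahead is the distance from the TCP to the fingertips, in m); z points along the fingers, y is the line along which they close (so a half turn about z gives the same grasp; the last joint's range is limited). The gripper opens to 95 mm and grips with 3 to 60 N. Pads are 20 mm wide; open, the fingers measure 119 mm over their backs; the gripper's body (75 mm by 180 mm) begins 59 mm behind the grasp point.
Start: joints at [-1.401, 0.124, 1.65, -0, 1.367, -0.083], TCP at [0.163, -0.629, 0.232] pointing down, gripper open.
Joint ranges: [-2.61, 2.61], [-1.02, 2.33], [0.03, 2.71], [-1.35, 4.49], [0.32, 2.68], [-2.91, 2.91]. Speed limits (rad/s): [2.57, 2.57, 3.14, 3.14, 3.14, 3.14].

## Interface

Orientations are given as a unit quaternion [x, y, z, w].
In Python, from workcell import * gives the robot as it stands.
- The arm moves only by the tool step_arm, never from a script. Its argument "steps" is a list of rows, each a list of 7 numbers: the shift along the tool's x, y, z normalised to -1 to 1, where 1 is 0.02 m, then the turn, a rotation vector about the tool's x, y, z normalised to -1 to 1, where 1 is 90 degrees, then the closure, from -1 (fully open) to 1 (shut). A call has exactly 5 rows; each row shifts and turns the commanded pose from where the row before left it, along the tool's axes as they then stand; what a row does not reach is not made up. A row lasts 1/8 s, in which the tool goes at most 62.5 mm and 10.7 degrees, less where a joint would pass 70% of its speed; a pose out of reach is approached as far as the arm can. A call with a number of a shift or a turn outside -1 to 1 is refused whole. A call with a gripper value outside its range is refused whole. The fingers move at their own pace and stop on an object; "newtons" is the grip in N (left out, the last holds). Time passes only in rows, so rows that do not move let the fingers close, or fill a call up. It gives the time, the measured TCP pose, the force, the opening and the grip force at its end, in the units of the state.
- observe(): the state, without advancing time (a new reading comes with each control period).
- get_image(name): name is "side" or "top" or "wrist"; returns a dict with "img" (480x640x3 uint8, red, green, blue), "vfov" (degrees; the focal length in pixels is half the picture's height over the tangent of half this angle, whatever the lens; pixels are square), "cx", "cy" (the principal point, pixels), "k1" (the pictures are not rectified: a ray, as slopes to the right and down, at radius r is drawn at 1 + k1 r^2 times it, then the intrinsics apply), "extrinsics" (4x4, takes a point from world to camera coordinates). Camera axes: x right, y up, looking along -z (the intrinsics and any distortion apply to the point x, -y, -z); pixel columns grow to the right and rows downward; lengths in m; the calibration is good to about 2 mm. A picture is of the moment at which its call begins. There is no depth.
- hand_in(): hands the job in; it is judged then, once.
Trained networks look in the newest picture that a camera, given by its name, has taken for a name from the list of things; names that differ only in an ending like _2 or _b are one class to them, and where a whole thing is asked for, a point or a joint stands for the part that bears it (a point fixed in the world has none). Each returns a list of dicts, best first, with "confidence" (0 to 1); they miss things now and then, are a little off and sometimes report something else, mostly with a low value. They report only what shows in the picture. A call takes as long as a camera call. They do not tell look-alikes from the thing itself.
- search_frame(camera, query): "centre" ([column, row] in pixels, amid what is visible of it).
- regions_of(camera, query): "pixels" (480x640 bool, what is visible of it) and "centre" ([column, row] in pixels, amid what is visible of it).
The state is a dict: "time_s": time; "joints": joint angles; "joint_vel": joint speeds; "effort": joint torques, N m; "tool_pos": TCP position; "tool_rot": TCP orientation; "contact_force": force on the tool from outside, world axes, zero at the start; "moment": the same for the moment, N m; "finger_gap": opening from 0.0 (shut) to 1.0 (fully open); "grip_force": force on a finger pad.
Only numpy, scipy, OpenCV 4.12 (cv2) and the standard library are available. Lean on these libraries where they do the work, as an engineer would, in place of code of your own. Each camera call takes 0.05 s, during which the arm holds its last target. There are 200 camera calls.

## Working session

There is one attempt and no reset: what is moved stays moved. The work goes in short steps, Python scripts to look and compute and a tool call to move; the robot and the scene stay as the last step left them, time stands still between calls to the robot, and variables do not carry over. Pictures are saved under pics/ and viewed, at most 10 in all, crops included, and the job is handed in when it is done.

Besides the shell and the picture viewer there is one more tool, called after "Emit:" in YAML: its name, and indented under it one key for each argument. step_arm: Moves the arm, as the interface text tells. Its arguments: {"type":"object","properties":{"steps":{"type":"array","items":{"type":"array","items":{"type":"number"}}},"newtons":{"type":"number"}},"required":["steps"]}

```bash
mkdir -p pics
cat > h.py <<'E'
from workcell import *
import numpy as np, cv2
def ray(im,px):
    H=im["img"].shape[0]; f=H/2/np.tan(np.radians(im["vfov"])/2)
    d=np.array([(px[0]-im["cx"])/f,(px[1]-im["cy"])/f]); u=d.copy()
    for _ in range(20): u=d/(1+im["k1"]*(u@u))
    E=np.array(im["extrinsics"]); R=E[:3,:3]; t=E[:3,3]
    return -R.T@t, R.T@np.array([u[0],-u[1],-1])
def at(im,px,z):
    o,d=ray(im,px); return o+d*(z-o[2])/d[2]
def proj(im,p):
    H=im["img"].shape[0]; f=H/2/np.tan(np.radians(im["vfov"])/2)
    E=np.array(im["extrinsics"]); c=E[:3,:3]@np.array(p)+E[:3,3]
    u=np.array([c[0],-c[1]])/-c[2]; u=u*(1+im["k1"]*(u@u))
    return np.array([im["cx"],im["cy"]])+f*u
def save(im,n): cv2.imwrite("pics/"+n,im["img"][:,:,::-1])
E
python3 - <<'E'
from h import *
np.set_printoptions(precision=3,suppress=True)
Z=dict(housing=.036,collar=.072,collar_top=.093,bin=.03,offcut_1=.05,specimen_jar=.05,timer=.02,ink_pot=.04)
for c in("top","side"):
    im=get_image(c); save(im,c+"0.png"); print(c,ray(im,(320,240)))
    for q in Z:
        for r in search_frame(c,q): print(q,np.round(r["confidence"],2),np.round(r["centre"]),at(im,r["centre"],Z[q]))
print(observe())
E
```

```text
top (array([ 0.305, -0.139,  1.488]), array([ 0.163,  0.017, -0.986]))
housing 0.97 [376. 266.] [ 0.468 -0.283  0.036]
collar 0.8 [363. 262.] [ 0.476 -0.241  0.072]
offcut_1 0.65 [391. 252.] [ 0.508 -0.326  0.05 ]
offcut_1 0.58 [423. 256.] [ 0.496 -0.419  0.05 ]
offcut_1 0.57 [388. 271.] [ 0.452 -0.316  0.05 ]
offcut_1 0.57 [424. 277.] [ 0.434 -0.421  0.05 ]
specimen_jar 0.73 [194. 258.] [0.488 0.264 0.05 ]
ink_pot 0.73 [319. 209.] [ 0.641 -0.11   0.04 ]
side (array([ 0.183, -0.825,  0.636]), array([ 0.357,  0.744, -0.565]))
housing 0.65 [339. 327.] [ 0.469 -0.312  0.036]
collar 0.64 [326. 286.] [ 0.479 -0.233  0.072]
collar 0.31 [345. 327.] [ 0.461 -0.348  0.072]
collar_top 0.76 [329. 290.] [ 0.469 -0.268  0.093]
bin 0.96 [296. 252.] [ 0.492 -0.045  0.03 ]
bin 0.74 [357. 324.] [ 0.506 -0.315  0.03 ]
offcut_1 0.64 [385. 373.] [ 0.482 -0.451  0.05 ]
offcut_1 0.62 [334. 327.] [ 0.453 -0.321  0.05 ]
offcut_1 0.62 [357. 322.] [ 0.5   -0.327  0.05 ]
offcut_1 0.5 [353. 384.] [ 0.424 -0.449  0.05 ]
specimen_jar 0.95 [253. 192.] [0.484 0.243 0.05 ]
timer 0.64 [382. 433.] [ 0.432 -0.53   0.02 ]
ink_pot 0.72 [360. 253.] [ 0.621 -0.127  0.04 ]
{'time_s': 0.9, 'joints': array([-1.401,  0.124,  1.65 , -0.   ,  1.368, -0.083]), 'joint_vel': array([-0.   ,  0.001,  0.001,  0.001, -0.   ,  0.001]), 'effort': array([ -0.   , -41.759, -36.023,   0.077,   0.043,  -0.   ]), 'tool_pos': array([ 0.163, -0.629,  0.232]), 'tool_rot': array([ 0.992,  0.126, -0.   , -0.   ]), 'contact_force': array([ 0.691,  0.577, -0.42 ]), 'moment': array([-0.04 , -0.004, -0.038]), 'grip_force': 0.0, 'finger_gap': 1.0010916906578031}
```

Run:
```python
import cv2,numpy as np
a=cv2.imread("pics/top0.png")[180:330,240:480]; b=cv2.imread("pics/side0.png")[170:470,200:500]
a=cv2.resize(a,(800,500),interpolation=2)
cv2.imwrite("pics/a.png",a);cv2.imwrite("pics/b.png",cv2.resize(b,(600,600),interpolation=2))
```

```text
(no output)
```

View pics/a.png

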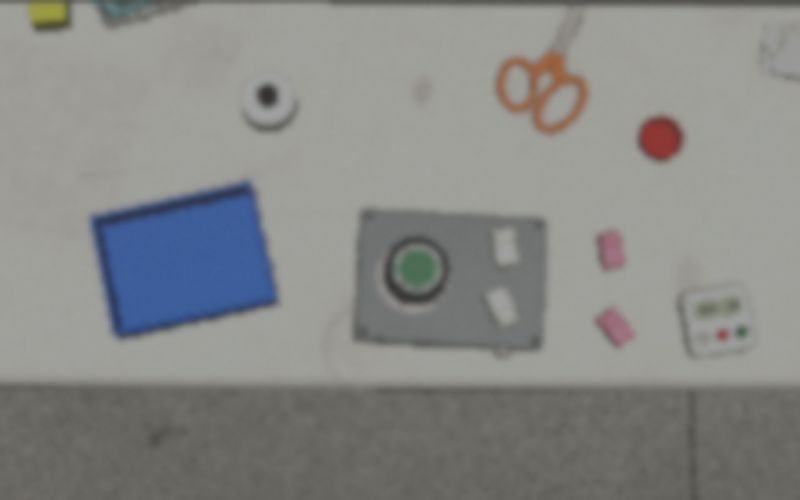

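View pics/b.png

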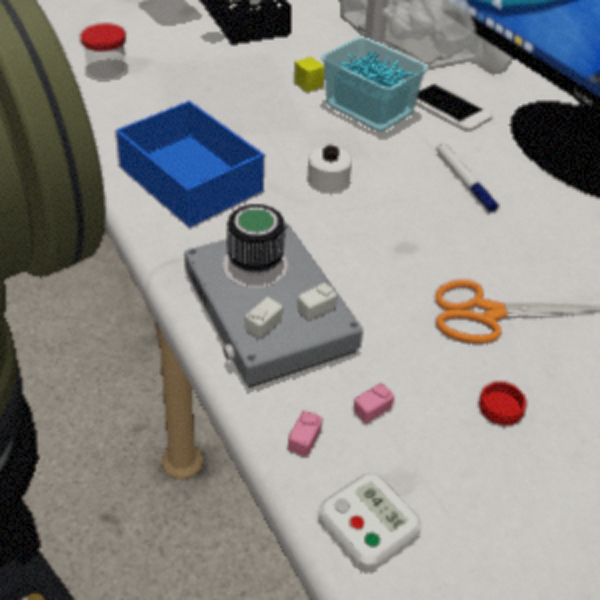

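Top view: the white offcuts are at about (391,253) and (389,272), on the grey module. The look-alikes are the pink ones at (423,256) and (424,277), and I'm leaving those alone. The collar is at (363,262) and the bin at about (296,258). Next I move above the module for a close look.

Emit:
step_arm:
  steps:
    - [0.955,-0.545,-0.05,0,0,0,-1]
    - [0.955,-0.545,-0.05,0,0,0,-1]
    - [0.955,-0.545,-0.05,0,0,0,-1]
    - [0.955,-0.545,-0.05,0,0,0,-1]
    - [0.955,-0.545,-0.05,0,0,0,-1]

```text
time_s: 1.52
tool_pos: [0.2427, -0.5514, 0.2368]
tool_rot: [0.992, 0.126, 0.0, 0.0]
contact_force: [-1.1, -0.1, -0.1]
finger_gap: 1.0
grip_force: 0.0
```

Emit:
step_arm:
  steps:
    - [0.955,-0.545,-0.05,0,0,0,-1]
    - [0.955,-0.545,-0.05,0,0,0,-1]
    - [0.955,-0.545,-0.05,0,0,0,-1]
    - [0.955,-0.545,-0.05,0,0,0,-1]
    - [0.955,-0.545,-0.05,0,0,0,-1]

```text
time_s: 2.15
tool_pos: [0.3212, -0.475, 0.2417]
tool_rot: [0.992, 0.126, -0.0, 0.0]
contact_force: [0.1, -0.3, -0.5]
finger_gap: 1.002
grip_force: 0.0
```

Emit:
step_arm:
  steps:
    - [0.955,-0.545,-0.05,0,0,0,-1]
    - [0.955,-0.545,-0.05,0,0,0,-1]
    - [0.955,-0.545,-0.05,0,0,0,-1]
    - [0.955,-0.545,-0.05,0,0,0,-1]
    - [0.955,-0.545,-0.05,0,0,0,-1]

```text
time_s: 2.78
tool_pos: [0.4, -0.3983, 0.2467]
tool_rot: [0.992, 0.126, 0.0, -0.0]
contact_force: [0.2, 0.8, -0.4]
finger_gap: 1.002
grip_force: 0.0
```

Emit:
step_arm:
  steps:
    - [0.955,-0.545,-0.05,0,0,0,0.2]
    - [0.955,-0.545,-0.05,0,0,0,0.2]
    - [0.955,-0.545,-0.05,0,0,0,0.2]
    - [0.955,-0.545,-0.05,0,0,0,0.2]
    - [0,0,0,0,0,0,0.2]

```text
time_s: 3.4
tool_pos: [0.4631, -0.3368, 0.2508]
tool_rot: [0.992, 0.127, -0.0, 0.0]
contact_force: [0.4, -0.8, 0.3]
finger_gap: 0.53
grip_force: 0.0
```

```bash
cat > w.py <<'E'
from h import *
import sys
np.set_printoptions(precision=4,suppress=True)
Z=dict(housing=.036,collar_top=.093,collar=.072,bin=.055,offcut_1=.05)
im=get_image("wrist"); save(im,sys.argv[1]); s=observe(); print(s["time_s"],s["tool_pos"],s["tool_rot"],s["finger_gap"],s["joints"])
for q in sys.argv[2:]:
    for r in regions_of("wrist",q):
        c,_=cv2.findContours(r["pixels"].astype(np.uint8),0,1)
        if not c: continue
        c=max(c,key=cv2.contourArea)
        w=np.array([at(im,p,Z[q])[:2] for p in c[:,0].astype(float)])
        b=cv2.minAreaRect((w*1000).astype(np.float32)); bp=cv2.boxPoints(b)/1000
        e=max((bp[1]-bp[0],bp[2]-bp[1]),key=np.linalg.norm)
        print(q,round(r["confidence"],2),"px",np.round(r["centre"]),"rect c",np.array(b[0])/1000,"size",np.array(b[1]),"long axis deg",np.degrees(np.arctan2(e[1],e[0]))%180)
E
python3 w.py w1.png housing collar collar_top bin offcut_1
```

```text
3.45 [ 0.4625 -0.3375  0.2506] [ 0.9919  0.1268 -0.0002  0.0001] 0.4886013234982026 [-0.7239 -0.0579  1.8047 -0.0004  1.395   0.5927]
housing 0.88 px [258. 166.] rect c [ 0.4748 -0.2776] size [170.1322 123.7906] long axis deg 87.11611
collar 0.82 px [202. 167.] rect c [ 0.4754 -0.2404] size [60.8268 64.6965] long axis deg 101.920395
collar 0.3 px [262. 168.] rect c [ 0.4814 -0.2812] size [153.1541 112.1357] long axis deg 86.54997
collar_top 0.71 px [260. 167.] rect c [ 0.4849 -0.2836] size [143.1114 104.0365] long axis deg 86.469444
collar_top 0.66 px [201. 165.] rect c [ 0.4796 -0.245 ] size [55.5296 61.7875] long axis deg 104.73178
bin 0.79 px [39. 80.] rect c [ 0.5053 -0.0985] size [109.8918  80.1974] long axis deg 13.0518
offcut_1 0.91 px [290. 218.] rect c [ 0.4487 -0.3189] size [36.6642 22.0646] long axis deg 22.930017
offcut_1 0.79 px [417. 176.] rect c [ 0.5086 -0.4149] size [31.7658 20.9195] long axis deg 8.427576
offcut_1 0.76 px [392. 241.] rect c [ 0.4454 -0.4167] size [35.4988 18.5939] long axis deg 38.039627
offcut_1 0.65 px [312. 152.] rect c [ 0.5032 -0.3231] size [35.2695 20.9976] long axis deg 6.4083967
```

View pics/w1.png

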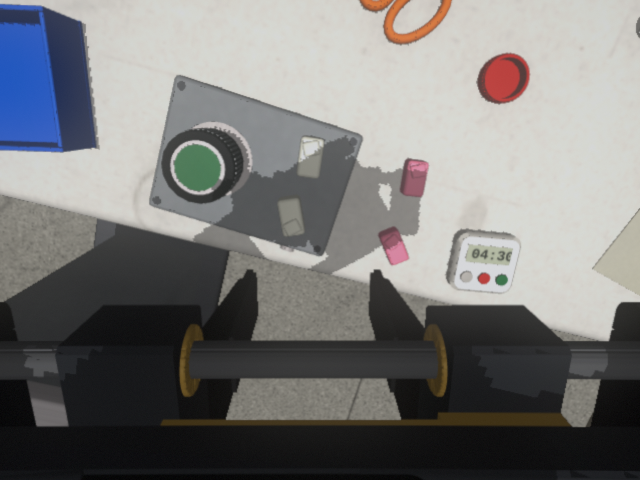

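Close view: the white offcuts are at (290,218) and (312,152) on the module, and the pink look-alikes at (415,177) and (392,243) are off it. I'll take the nearer white one first.

Emit:
step_arm:
  steps:
    - [-0.22,-0.54,0.5,0,0,0,0.2]
    - [-0.22,-0.54,1,0,0,0,0.2]
    - [0,0,1,0,0,-0.09,0.2]
    - [0,0,1,0,0,0,0.2]
    - [0,0,1,0,0,0,0.2]
  newtons: 8

```text
time_s: 4.32
tool_pos: [0.4478, -0.3192, 0.1593]
tool_rot: [0.981, 0.195, -0.0, -0.0]
contact_force: [-0.2, -0.9, -1.1]
finger_gap: 0.401
grip_force: 0.0
```

```bash
python3 w.py w2.png offcut_1
python3 - <<'E'
from h import *
im=get_image("top")
r=max(regions_of("top","bin") or [dict(confidence=0,pixels=None,centre=None)],key=lambda r:r["confidence"]);print(r["confidence"],r["centre"])
for p in [(268.5,244.5),(315,235),(322.5,270),(275.5,280.5),(295.5,257.7)]: print(at(im,p,.055))
E
```

```text
4.375 [ 0.4465 -0.318   0.156 ] [ 0.9808  0.195  -0.0017 -0.0022] 0.39757978782803044 [-0.7168 -0.0374  1.9476 -0.      1.2369  0.4615]
offcut_1 0.98 px [313. 233.] rect c [ 0.4485 -0.3194] size [36.8533 20.675 ] long axis deg 20.57755
offcut_1 0.98 px [477. 202.] rect c [ 0.507 -0.408] size [30.9169 22.9338] long axis deg 8.233648
offcut_1 0.94 px [352. 156.] rect c [ 0.5029 -0.3234] size [34.8499 21.996 ] long axis deg 6.477714
offcut_1 0.82 px [431. 282.] rect c [ 0.4457 -0.4096] size [36.0187 19.7521] long axis deg 37.886814
0.68 [293.7, 259.1]
[0.52780099 0.03879983 0.055     ]
[ 0.55712705 -0.09925416  0.055     ]
[ 0.45277787 -0.12226382  0.055     ]
[0.42094226 0.0155223  0.055     ]
[ 0.48875858 -0.04224665  0.055     ]
```

View pics/w2.png

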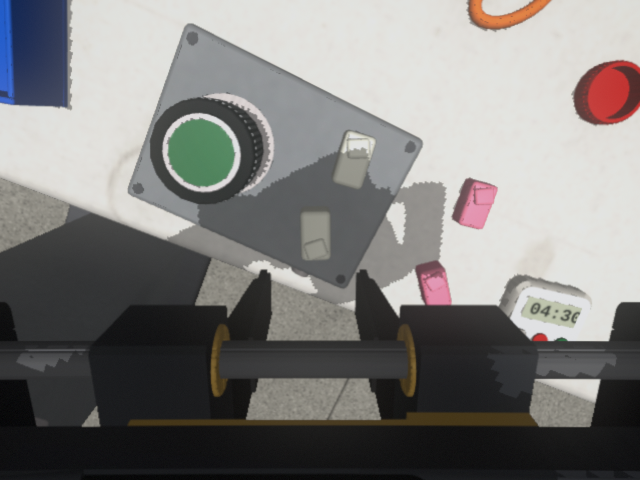

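The jaws line up over the white offcut at (315,235). Descending.

Emit:
step_arm:
  steps:
    - [0.05,0,1,0,0,0,0.2]
    - [0,0,1,0,0,0,0.2]
    - [0,0,1,0,0,0,0.2]
    - [0,0,1,0,0,0,0.2]
    - [0,0,0.5,0,0,0,0.2]

```text
time_s: 5.15
tool_pos: [0.4483, -0.3182, 0.0684]
tool_rot: [0.981, 0.196, -0.001, -0.001]
contact_force: [0.2, 0.1, 0.3]
finger_gap: 0.401
grip_force: 0.0
```

```bash
python3 -c "
from workcell import *
s=observe();print(s['tool_pos'],s['tool_rot'],s['contact_force'],s['finger_gap'])"
```

```text
[ 0.44825209 -0.31824879  0.06835282] [ 9.80647979e-01  1.95773798e-01 -9.07907595e-04 -1.15630028e-03] [0.24877721 0.07900446 0.33236616] 0.400507235016349
```

Emit:
step_arm:
  steps:
    - [0,0,0.55,0,0,0,0.2]
    - [0,0,0,0,0,0,1]
    - [0,0,0,0,0,0,1]
    - [0,0,0,0,0,0,1]
    - [0,0,0,0,0,0,1]

```text
time_s: 5.78
tool_pos: [0.4496, -0.3193, 0.0605]
tool_rot: [0.981, 0.196, 0.0, 0.001]
contact_force: [0.0, -0.4, 2.4]
finger_gap: 0.209
grip_force: 8.0
```

Emit:
step_arm:
  steps:
    - [0,0,-0.5,0,0,0,1]
    - [0,0,-1,0,0,0,1]
    - [0,0,-1,0,0,0,1]
    - [0,0,-1,0,0,0,1]
    - [0,0,-1,0,0,0,1]

```text
time_s: 6.4
tool_pos: [0.4493, -0.3191, 0.1517]
tool_rot: [0.981, 0.196, 0.0, 0.0]
contact_force: [0.9, -0.6, 0.1]
finger_gap: 0.211
grip_force: 8.0
```

Emit:
step_arm:
  steps:
    - [0.53,-0.948,0,0,0,0,1]
    - [0.53,-0.948,0,0,0,0,1]
    - [0.53,-0.948,0,0,0,0,1]
    - [0.53,-0.948,0,0,0,0,1]
    - [0.53,-0.948,0,0,0,0,1]

```text
time_s: 7.02
tool_pos: [0.4615, -0.2091, 0.1491]
tool_rot: [0.981, 0.196, -0.0, -0.0]
contact_force: [-0.1, -1.0, -0.1]
finger_gap: 0.208
grip_force: 8.0
```

Emit:
step_arm:
  steps:
    - [0.53,-0.948,0,0,0,0,1]
    - [0.53,-0.948,0,0,0,0,1]
    - [0.53,-0.948,0,0,0,0,1]
    - [0.53,-0.948,0,0,0,0,1]
    - [0.53,-0.948,0,0,0,0,1]

```text
time_s: 7.65
tool_pos: [0.4738, -0.1013, 0.1492]
tool_rot: [0.981, 0.196, -0.0, -0.0]
contact_force: [0.9, -0.3, -0.5]
finger_gap: 0.212
grip_force: 8.0
```

Emit:
step_arm:
  steps:
    - [0.53,-0.948,0,0,0,0,1]
    - [0.53,-0.948,0,0,0,0,1]
    - [0.53,-0.948,0,0,0,0,1]
    - [0.53,-0.948,0,0,0,0,1]
    - [0,0,0,0,0,0,1]

```text
time_s: 8.28
tool_pos: [0.4837, -0.0151, 0.1492]
tool_rot: [0.98, 0.197, -0.0, -0.0]
contact_force: [0.1, -0.9, -1.1]
finger_gap: 0.212
grip_force: 8.0
```

```bash
python3 w.py w3.png bin offcut_1
```

```text
8.325 [ 0.4838 -0.0159  0.1493] [ 0.9804  0.1968 -0.0003  0.    ] 0.20874317778735418 [-0.1437 -0.1846  2.0936 -0.0003  1.2332  1.031 ]
offcut_1 0.69 px [313. 298.] rect c [ 0.444  -0.0307] size [61.2751 31.902 ] long axis deg 23.708221
offcut_1 0.32 px [567. 315.] rect c [ 0.5021 -0.1961] size [69.9347 77.8233] long axis deg 176.90352
```

View pics/w3.png

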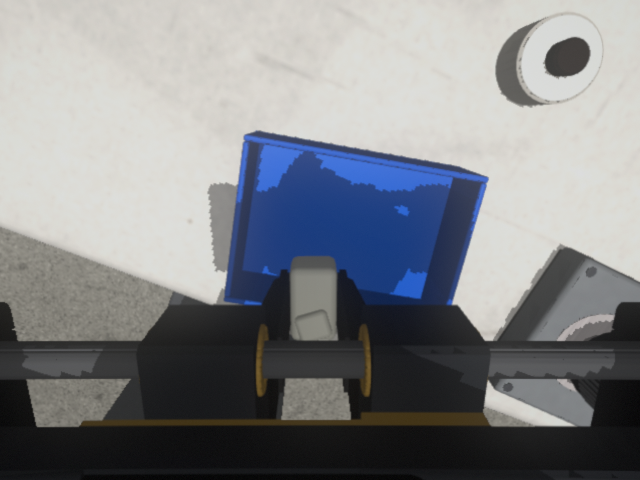

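The offcut is held at (313,298). The bin's far rim corners are at (246,133) and (486,180). I'll check the bin position from those.

Run:
```python
from h import *
im=get_image("wrist")
for p in [(246,133),(486,180),(226,302),(453,305)]: print(at(im,p,.055))
```

```text
[0.5295674  0.04557278 0.055     ]
[ 0.55958226 -0.09837958  0.055     ]
[0.42210241 0.02034665 0.055     ]
[ 0.47817022 -0.11925403  0.055     ]
```

Emit:
step_arm:
  steps:
    - [0,0,1,0,0,0,1]
    - [0,0,1,0,0,0,1]
    - [0,0,1,0,0,0,1]
    - [0,0,1,0,0,0,1]
    - [0,0,0.5,0,0,0,1]

```text
time_s: 9.1
tool_pos: [0.4834, -0.0174, 0.0585]
tool_rot: [0.981, 0.195, -0.001, -0.0]
contact_force: [-0.0, -0.3, 0.4]
finger_gap: 0.212
grip_force: 8.0
```

Emit:
step_arm:
  steps:
    - [0,0,0,0,0,0,0.2]
    - [0,0,0,0,0,0,0.2]
    - [0,0,-0.5,0,0,0,0.2]
    - [0,0,-1,0,0,0,0.2]
    - [0,0,-1,0,0,0,0.2]

```text
time_s: 9.72
tool_pos: [0.4847, -0.0169, 0.1116]
tool_rot: [0.981, 0.196, 0.001, 0.0]
contact_force: [-0.1, 0.0, -0.2]
finger_gap: 0.401
grip_force: 0.0
```

Emit:
step_arm:
  steps:
    - [0,0,-1,0,0,0,0.2]
    - [0,0,-1,0,0,0,0.2]
    - [0,0,0,0,0,0,0.2]
    - [0,0,0,0,0,0,0.2]
    - [0,0,0,0,0,0,0.2]

```text
time_s: 10.35
tool_pos: [0.4836, -0.0168, 0.1487]
tool_rot: [0.981, 0.196, -0.001, -0.0]
contact_force: [0.1, 0.1, 0.5]
finger_gap: 0.4
grip_force: 0.0
```

```bash
python3 w.py w4.png offcut_1
```

```text
10.4 [ 0.4836 -0.0168  0.1486] [ 0.9806  0.1958 -0.0009 -0.0003] 0.3999297552361119 [-0.1457 -0.1836  2.094   0.      1.233   1.031 ]
offcut_1 0.64 px [313. 226.] rect c [ 0.4897 -0.0135] size [32.5237 17.8969] long axis deg 22.12358
offcut_1 0.62 px [593. 387.] rect c [ 0.4509 -0.2391] size [23.4471 21.5116] long axis deg 23.11712
```

Emit:
step_arm:
  steps:
    - [-0.333,0.968,0,0,0,0,0.2]
    - [-0.333,0.968,0,0,0,0,0.2]
    - [-0.333,0.968,0,0,0,0,0.2]
    - [-0.333,0.968,0,0,0,0,0.2]
    - [-0.333,0.968,0,0,0,0,0.2]

```text
time_s: 11.08
tool_pos: [0.4903, -0.1196, 0.149]
tool_rot: [0.981, 0.196, -0.0, -0.0]
contact_force: [0.2, -0.3, -0.1]
finger_gap: 0.401
grip_force: 0.0
```

Emit:
step_arm:
  steps:
    - [-0.333,0.968,0,0,0,0,0.2]
    - [-0.333,0.968,0,0,0,0,0.2]
    - [-0.333,0.968,0,0,0,0,0.2]
    - [-0.333,0.968,0,0,0,0,0.2]
    - [-0.333,0.968,0,0,0,0,0.2]

```text
time_s: 11.7
tool_pos: [0.4971, -0.2226, 0.1497]
tool_rot: [0.981, 0.196, 0.0, 0.0]
contact_force: [-0.7, -0.7, 0.9]
finger_gap: 0.399
grip_force: 0.0
```

Emit:
step_arm:
  steps:
    - [-0.333,0.968,0,0,0,0,0.2]
    - [-0.333,0.968,0,0,0,0,0.2]
    - [-0.333,0.968,0,0,0,0,0.2]
    - [-0.333,0.968,0,0,0,0,0.2]
    - [-0.333,0.968,0,0,0,0,0.2]

```text
time_s: 12.32
tool_pos: [0.5036, -0.3247, 0.1496]
tool_rot: [0.981, 0.196, 0.0, -0.0]
contact_force: [-0.5, -0.8, -0.3]
finger_gap: 0.398
grip_force: 0.0
```

Emit:
step_arm:
  steps:
    - [0,0,0,0,0,0.09,0.2]
    - [0,0,0,0,0,0.09,0.2]
    - [0,0,0.5,0,0,0,0.2]
    - [0,0,0.5,0,0,0,0.2]
    - [0,0,0,0,0,0,0.2]

```text
time_s: 12.95
tool_pos: [0.5026, -0.3227, 0.1277]
tool_rot: [0.998, 0.056, -0.001, -0.001]
contact_force: [-0.7, -0.6, 0.4]
finger_gap: 0.401
grip_force: 0.0
```

```bash
python3 w.py w5.png offcut_1
```

```text
13.0 [ 0.503  -0.323   0.1285] [ 0.9984  0.0562 -0.0007 -0.0006] 0.40029195663052247 [-0.6606  0.0968  1.8595 -0.      1.1873  0.7977]
offcut_1 0.91 px [314. 242.] rect c [ 0.5036 -0.3228] size [37.5803 20.2618] long axis deg 7.2292504
offcut_1 0.58 px [465. 241.] rect c [ 0.5162 -0.4095] size [32.3677 21.3466] long axis deg 7.5739245
```

Emit:
step_arm:
  steps:
    - [0,0,1,0,0,0,0.2]
    - [0,0,1,0,0,0,0.2]
    - [0,0,1,0,0,0,0.2]
    - [0,0,0.4,0,0,0,0.2]
    - [0,0,0,0,0,0,1]

```text
time_s: 13.68
tool_pos: [0.5029, -0.323, 0.0604]
tool_rot: [0.998, 0.056, -0.001, -0.001]
contact_force: [0.4, -0.2, 0.2]
finger_gap: 0.339
grip_force: 0.0
```

Emit:
step_arm:
  steps:
    - [0,0,0,0,0,0,1]
    - [0,0,0,0,0,0,1]
    - [0,0,0,0,0,0,1]
    - [0,0,-1,0,0,0,1]
    - [0,0,-1,0,0,0,1]

```text
time_s: 14.3
tool_pos: [0.5037, -0.3236, 0.1035]
tool_rot: [0.998, 0.056, 0.0, 0.0]
contact_force: [-0.6, -0.0, -0.1]
finger_gap: 0.212
grip_force: 8.0
```

Emit:
step_arm:
  steps:
    - [0,0,-1,0,0,0,1]
    - [0,0,-1,0,0,0,1]
    - [0,0,-0.5,0,0,0,1]
    - [0,0,0,0,0,0,1]
    - [0,0,0,0,0,0,1]

```text
time_s: 14.92
tool_pos: [0.503, -0.323, 0.1507]
tool_rot: [0.998, 0.056, -0.001, -0.001]
contact_force: [0.2, -0.1, -0.4]
finger_gap: 0.211
grip_force: 8.0
```

Emit:
step_arm:
  steps:
    - [0.075,-0.986,0,0,0,0,1]
    - [0.075,-0.986,0,0,0,0,1]
    - [0.075,-0.986,0,0,0,0,1]
    - [0.075,-0.986,0,0,0,0,1]
    - [0.075,-0.986,0,0,0,0,1]

```text
time_s: 15.55
tool_pos: [0.4999, -0.223, 0.1518]
tool_rot: [0.998, 0.056, 0.0, 0.0]
contact_force: [0.6, 0.8, -0.2]
finger_gap: 0.212
grip_force: 8.0
```

Emit:
step_arm:
  steps:
    - [0.075,-0.986,0,0,0,0,1]
    - [0.075,-0.986,0,0,0,0,1]
    - [0.075,-0.986,0,0,0,0,1]
    - [0.075,-0.986,0,0,0,0,1]
    - [0.075,-0.986,0,0,0,0,1]

```text
time_s: 16.18
tool_pos: [0.4964, -0.1244, 0.1517]
tool_rot: [0.998, 0.056, 0.0, 0.0]
contact_force: [0.8, 0.7, 0.6]
finger_gap: 0.207
grip_force: 8.0
```

Emit:
step_arm:
  steps:
    - [0.075,-0.986,0,0,0,0,1]
    - [0.075,-0.986,0,0,0,0,1]
    - [0.075,-0.986,0,0,0,0,1]
    - [0,0,1,0,0,0,1]
    - [0,0,1,0,0,0,1]

```text
time_s: 16.8
tool_pos: [0.4947, -0.0655, 0.1116]
tool_rot: [0.998, 0.056, 0.001, 0.0]
contact_force: [-0.8, 0.1, 0.0]
finger_gap: 0.21
grip_force: 8.0
```

Emit:
step_arm:
  steps:
    - [0,0,1,0,0,0,1]
    - [0,0,1,0,0,0,1]
    - [0,0,0.3,0,0,0,1]
    - [0,0,0,0,0,0,0.33]
    - [0,0,0,0,0,0,0.33]

```text
time_s: 17.42
tool_pos: [0.4951, -0.0665, 0.0667]
tool_rot: [0.998, 0.056, 0.001, 0.0]
contact_force: [-0.6, 0.5, 0.9]
finger_gap: 0.322
grip_force: 0.0
```

Emit:
step_arm:
  steps:
    - [0,0,-0.5,0,0,0,0.33]
    - [0,0,-1,0,0,0,0.33]
    - [0,0,-1,0,0,0,-0.5]
    - [0,0,-1,0,0,0,-1]
    - [0,0,-1,0,0,0,-1]

```text
time_s: 18.05
tool_pos: [0.4948, -0.0666, 0.1578]
tool_rot: [0.998, 0.056, 0.001, 0.0]
contact_force: [-0.2, 1.0, -0.6]
finger_gap: 0.592
grip_force: 0.0
```

```bash
python3 w.py w6.png offcut_1 collar collar_top
```

```text
18.1 [ 0.4965 -0.067   0.161 ] [0.9984 0.0556 0.0034 0.001 ] 0.6345315311730827 [-0.2413 -0.1603  2.0521  0.0001  1.2427  1.2182]
offcut_1 0.75 px [309. 218.] rect c [ 0.5028 -0.0625] size [32.7095 18.0222] long axis deg 6.450755
offcut_1 0.56 px [246. 233.] rect c [ 0.4917 -0.0221] size [32.692  20.5256] long axis deg 19.574812
collar 0.56 px [584. 291.] rect c [ 0.4817 -0.2377] size [71.8978 53.817 ] long axis deg 68.85695
collar_top 0.75 px [580. 289.] rect c [ 0.4898 -0.2221] size [66.7575 48.868 ] long axis deg 68.22407
```

View pics/w6.png

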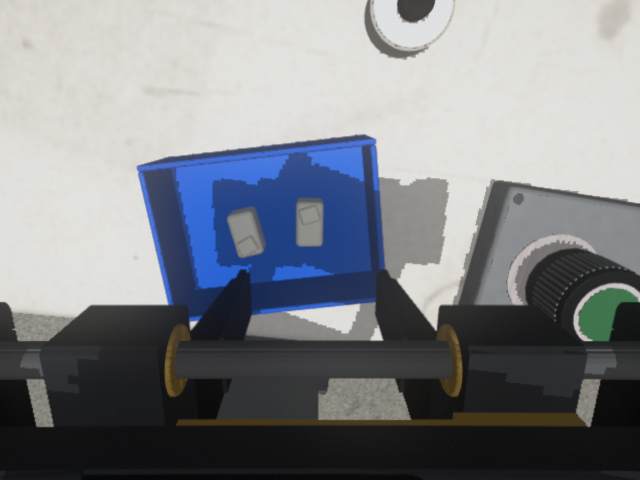

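Both offcuts lie in the bin, at (246,233) and (309,220). Now to the collar, with a counter-clockwise pre-turn so the last joint keeps range in hand.

Emit:
step_arm:
  steps:
    - [-0.212,0.96,0,0,0,0,-1]
    - [-0.212,0.96,0,0,0,0,-1]
    - [-0.212,0.96,0,0,0,0,-1]
    - [-0.212,0.96,0,0,0,0,-1]
    - [-0.212,0.96,0,0,0,0,-1]

```text
time_s: 18.88
tool_pos: [0.4833, -0.1647, 0.1546]
tool_rot: [0.998, 0.056, -0.001, -0.0]
contact_force: [-0.5, -0.6, -0.1]
finger_gap: 0.998
grip_force: 0.0
```

Emit:
step_arm:
  steps:
    - [-0.212,0.96,0,0,0,0,-1]
    - [-0.212,0.96,0,0,0,0,-1]
    - [-0.212,0.96,0,0,0,0,-1]
    - [-0.212,0.96,0,0,0,0,-1]
    - [0,0,0,0,0,-0.1,-1]

```text
time_s: 19.5
tool_pos: [0.4755, -0.2443, 0.1557]
tool_rot: [0.991, 0.135, 0.0, 0.0]
contact_force: [-0.3, 0.8, 0.2]
finger_gap: 1.001
grip_force: 0.0
```

Emit:
step_arm:
  steps:
    - [0,0,0,0,0,-0.1,-1]
    - [0,0,0,0,0,-0.1,-1]
    - [0,0,0,0,0,0,-1]
    - [0,0,0,0,0,0,-1]
    - [0,0,0,0,0,0,-1]

```text
time_s: 20.12
tool_pos: [0.4756, -0.2425, 0.1557]
tool_rot: [0.958, 0.287, -0.0, -0.0]
contact_force: [-1.3, -0.2, 0.3]
finger_gap: 0.999
grip_force: 0.0
```

```bash
python3 w.py w7.png collar collar_top
python3 - <<'E'
from h import *
im=get_image("wrist"); I=im["img"].astype(int)
m=((I[:,:,1]>I[:,:,0]+25)&(I[:,:,1]>I[:,:,2]+10)).astype(np.uint8)
n,l,st,c=cv2.connectedComponentsWithStats(m); k=1+np.argmax(st[1:,4]); print(st[k],c[k],at(im,c[k],.093))
E
```

```text
20.175 [ 0.4756 -0.2425  0.1556] [ 0.958   0.2868 -0.     -0.    ] 0.9988068324232766 [-0.5721 -0.0731  1.9824  0.      1.2323  0.417 ]
collar 0.93 px [320. 247.] rect c [ 0.475  -0.2433] size [67.2157 61.2465] long axis deg 48.70722
collar_top 0.88 px [320. 246.] rect c [ 0.481  -0.2408] size [60.7509 56.5652] long axis deg 6.332658
[ 285  225   63   59 2884] [316.19833564 254.08980583] [ 0.47791917 -0.24217164  0.093     ]
```

View pics/w7.png

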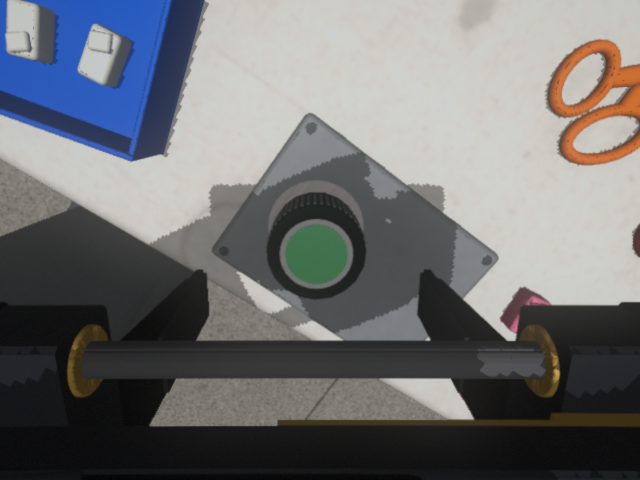

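The collar is centred between the jaws at (316,254), and the offcuts in the bin are still visible at upper left. Descend and grip.

Emit:
step_arm:
  steps:
    - [0.09,0.05,0.8,0,0,0,-1]
    - [0,0,1,0,0,0,-1]
    - [0,0,1,0,0,0,-1]
    - [0,0,1,0,0,0,-1]
    - [0,0,0.15,0,0,0,-1]
  newtons: 25

```text
time_s: 20.95
tool_pos: [0.4759, -0.2411, 0.0735]
tool_rot: [0.958, 0.287, -0.002, -0.002]
contact_force: [0.1, -0.3, 0.3]
finger_gap: 1.003
grip_force: 0.0
```

Emit:
step_arm:
  steps:
    - [0,0,0,0,0,0,1]
    - [0,0,0,0,0,0,1]
    - [0,0,0,0,0,0,1]
    - [0,0,0,0,0,0,1]
    - [0,0,0,0,0,0,1]

```text
time_s: 21.58
tool_pos: [0.4779, -0.2424, 0.0771]
tool_rot: [0.958, 0.287, 0.0, 0.0]
contact_force: [0.2, -0.2, 1.0]
finger_gap: 0.583
grip_force: 25.0
```

Emit:
step_arm:
  steps:
    - [0,0,0.05,0,0,0,1]
    - [0,0,0.05,0,0,0,1]
    - [0,0,0,0,0,0,1]
    - [0,0,0,0,0,0,1]
    - [0,0,0,0,0,0,1]

```text
time_s: 22.2
tool_pos: [0.4781, -0.2425, 0.0768]
tool_rot: [0.958, 0.287, 0.0, 0.0]
contact_force: [-3.7, 2.8, 11.9]
finger_gap: 0.583
grip_force: 25.0
```

Emit:
step_arm:
  steps:
    - [0,-0.02,-0.04,0,0,0,1]
    - [0,0,0,0,0,0.04,1]
    - [0,0,0,0,0,0.04,1]
    - [0,0,0,0,0,0.04,1]
    - [0,0,0,0,0,0.04,1]

```text
time_s: 22.82
tool_pos: [0.4778, -0.2422, 0.0758]
tool_rot: [0.986, 0.164, 0.0, 0.0]
contact_force: [0.5, -0.4, -0.9]
finger_gap: 0.582
grip_force: 25.0
```

Emit:
step_arm:
  steps:
    - [0,0,0.05,0,0,0,1]
    - [0,0,0.05,0,0,0,1]
    - [0,0,0,0,0,0,1]
    - [0,0,0,0,0,0,1]
    - [0,0,0,0,0,0,1]

```text
time_s: 23.45
tool_pos: [0.4781, -0.2425, 0.0746]
tool_rot: [0.986, 0.165, 0.001, 0.001]
contact_force: [-0.8, -0.4, 6.0]
finger_gap: 0.584
grip_force: 25.0
```

Emit:
step_arm:
  steps:
    - [0,0,0,0,0,0.04,1]
    - [0,0,0,0,0,0.04,1]
    - [0,0,0,0,0,0.04,1]
    - [0,0,0,0,0,0.04,1]
    - [0,0,0,0,0,0,1]

```text
time_s: 24.08
tool_pos: [0.4769, -0.2415, 0.0725]
tool_rot: [0.999, 0.041, -0.001, -0.0]
contact_force: [-0.5, 0.2, -2.4]
finger_gap: 0.582
grip_force: 25.0
```

Emit:
step_arm:
  steps:
    - [0,0,0.05,0,0,0,1]
    - [0,0,0.05,0,0,0,1]
    - [0,0,0.05,0,0,0,1]
    - [0,0,0,0,0,0,1]
    - [0,0,0,0,0,0,1]

```text
time_s: 24.7
tool_pos: [0.4775, -0.2419, 0.0705]
tool_rot: [0.999, 0.04, 0.0, 0.0]
contact_force: [-0.4, -0.1, -1.0]
finger_gap: 0.583
grip_force: 25.0
```

Emit:
step_arm:
  steps:
    - [0,0,0.1,0,0,0,1]
    - [0,0,0.1,0,0,0,1]
    - [0,0,0.1,0,0,0,1]
    - [0,0,0,0,0,0,1]
    - [0,0,0,0,0,0,1]

```text
time_s: 25.32
tool_pos: [0.4776, -0.242, 0.0647]
tool_rot: [0.999, 0.04, 0.0, 0.0]
contact_force: [-0.5, 1.1, 4.1]
finger_gap: 0.584
grip_force: 25.0
```

Spring force is now felt, so the collar has dropped over the pins. Pushing home.

Emit:
step_arm:
  steps:
    - [0,0,0.1,0,0,0,1]
    - [0,0,0.1,0,0,0,1]
    - [0,0,0,0,0,0,1]
    - [0,0,0,0,0,0,1]
    - [0,0,0,0,0,0,1]
  newtons: 35

```text
time_s: 25.95
tool_pos: [0.4777, -0.2421, 0.0622]
tool_rot: [0.999, 0.04, -0.0, -0.0]
contact_force: [-6.1, 3.0, 13.4]
finger_gap: 0.581
grip_force: 35.0
```

Emit:
step_arm:
  steps:
    - [0,0,0.1,0,0,0,1]
    - [0,0,0.05,0,0,0,1]
    - [0,0,0,0,0,0,1]
    - [0,0,0,0,0,0,1]
    - [0,0,0,0,0,0,1]

```text
time_s: 26.58
tool_pos: [0.4778, -0.2421, 0.0621]
tool_rot: [0.999, 0.04, -0.001, -0.0]
contact_force: [-15.1, 8.7, 32.0]
finger_gap: 0.584
grip_force: 35.0
```

Emit:
step_arm:
  steps:
    - [-0.05,-0.03,-0.08,0,0,0,1]
    - [0,0,0,0,0,0,1]
    - [0,0,0,0,0,0,1]
    - [0,0,0,0,0,0,1]
    - [0,0,0,0,0,0,1]

```text
time_s: 27.2
tool_pos: [0.4778, -0.2421, 0.0621]
tool_rot: [0.999, 0.04, 0.001, 0.0]
contact_force: [-5.4, 3.0, 19.0]
finger_gap: 0.584
grip_force: 35.0
```

Run:
```python
from h import *
im=get_image("side"); save(im,"s2.png")
a=im["img"][240:340,280:400].copy(); a=cv2.resize(a,None,fx=5,fy=5,interpolation=2)
t=np.linspace(0,2*np.pi,90)
for z,c in((.036,(255,0,0)),(.078,(255,255,0))):
  for k in t:
    p=(proj(im,[.4775+.028*np.cos(k),-.242+.028*np.sin(k),z])-[280,240])*5; cv2.circle(a,tuple(int(v) for v in p),1,c,-1)
cv2.imwrite("pics/s2c.png",a[:,:,::-1])
```

```text
(no output)
```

View pics/s2c.png

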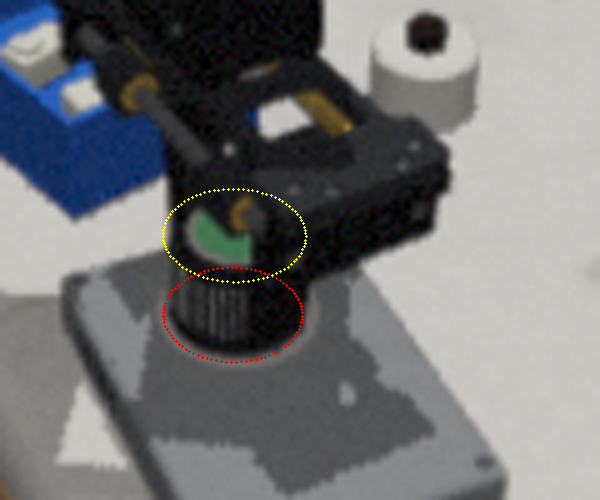

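The green window's lower edge is visible at about (235,264) and the collar's lower rim at about row 350. I'll compare these numerically with the first side picture for the drop, expecting 15 mm.

Run:
```python
from h import *
im=get_image("side")
A=cv2.imread("pics/side0.png")[:,:,::-1].astype(int); B=im["img"].astype(int)
def g(I):
    m=(I[:,:,1]>I[:,:,0]+15)&(I[:,:,1]>I[:,:,2]+8); m[:240]=0;m[320:]=0;m[:,:300]=0;m[:,350:]=0
    ys,xs=np.where(m); return xs.min(),xs.max(),ys.min(),ys.max(),{int(x):(int(ys[xs==x].min()),int(ys[xs==x].max())) for x in range(316,342) if (xs==x).any()}
print(g(A));print(g(B))
p=np.array([.4775,-.2425,0])
for z in(.093,.083,.078): print(z,proj(im,p+[0,0,z]))
for x in (322,326,330): print(x,"A",A[285:320,x].sum(1)//3,"B",B[285:320,x].sum(1)//3)
```

```text
(np.int64(319), np.int64(336), np.int64(275), np.int64(285), {319: (279, 281), 320: (277, 282), 321: (277, 283), 322: (275, 284), 323: (275, 284), 324: (275, 285), 325: (275, 285), 326: (275, 285), 327: (275, 285), 328: (275, 285), 329: (275, 285), 330: (275, 285), 331: (275, 285), 332: (275, 284), 333: (276, 284), 334: (276, 283), 335: (277, 282), 336: (279, 281)})
(np.int64(319), np.int64(330), np.int64(282), np.int64(291), {319: (284, 288), 320: (282, 289), 321: (283, 289), 322: (283, 290), 323: (284, 290), 324: (285, 291), 325: (286, 291), 326: (287, 291), 327: (287, 291), 328: (287, 291), 329: (287, 291), 330: (287, 290)})
0.093 [327.14090318 281.14242312]
0.083 [327.06826747 285.08665018]
0.078 [327.03232512 287.03830857]
322 A [156  91  40  28  28  25  59  58  59  66  69  65  67  64  66  62  54  21
  13  31  68 101 110 109 109 113 131 161 145 138 140 139 137 136 138] B [ 83  89  84  88  86  91 101  54  21  13  13  28  43  55  61  66  68  65
  68  66  66  58  28   0  16  54  95 101  91  84  84  86  84  85  82]
326 A [114 147  94  41  30  15  33  60  50  48  48  48  49  47  48  51  35  26
  14  19  46  79 102 108 112 109 114 130 148 140 138 139 139 137 138] B [ 36  28  52  85  85  89  92  92  45  22  20  26  28  51  46  38  43  47
  49  54  50  49  36  21   5  27  67 105 100  85  86  83  84  86  84]
330 A [122 160  98  35  30  20  36  54  48  55  32  39  36  38  36  35  37  18
  21  21  43  85 102 108 110 110 113 128 146 138 137 138 138 136 137] B [ 49  36  37  42  45  37  41  44  18  13  15   1   8  16  16  16  11  11
  16  16  18   8  17  11   8  25  71 106  99  86  87  84  83  83  84]
```

The collar moved down about 6 px, matching the 5.9 px expected for 15 mm. The TCP travel of 15.0 mm and the hard stop agree with that, so the collar is home and gripped at 35 N. Handing in.

```bash
python3 -c "
from workcell import *
s=observe();print(s['tool_pos'],s['contact_force'],s['grip_force'],s['time_s'])
print(hand_in())"
```

```text
[ 0.47776429 -0.24208411  0.06214551] [-4.71788763  3.87958783 17.39428529] 35.00321458093822 27.3
the job is handed in; nothing more can be done
None
```

Handed in at 27.3 s: both white offcuts are in the blue bin, and by camera and arm travel the collar is home on the deck, still gripped at 35 N and pressed down at about 17 N; no verdict was returned.

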